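# Roll a mixer roller into its V-rest and push it home against the stop

### The arm

A 6-joint arm with a two-finger parallel gripper is mounted at the origin on the work surface. World frame = base frame: x ahead of the robot, y to its left, z up, the work surface at z = 0. Lengths are in m, angles in rad, forces in N, time in s.
With the tool pointing down it reaches from about 0.325 to 0.85 m from the base axis. Payload 4.4 kg.
Tool frame: the origin (TCP) lies between the finger pads; the fingertips stand 25 mm ahead of it and the grasp point (between the pads) lies 6 mm ahead of it; y points along the fingers, z is the direction in which the jaws open and shut, and the axes are right-handed (so a half turn about y gives the same grasp; the last joint's range is limited). The gripper opens to 94 mm and grips with 3 to 60 N. Pads are 16 mm wide; open, the fingers measure 119 mm over their backs; the gripper's body (75 mm by 177 mm) begins 78 mm behind the grasp point.
Start: joints at [-1.254, 0.207, 1.542, -0, 1.393, -0.15], TCP at [0.259, -0.513, 0.23] pointing down, gripper open.
Joint ranges: [-2.73, 2.73], [-0.86, 2.22], [0.23, 2.46], [-1.11, 4.25], [0.08, 2.63], [-2.82, 2.82]. Speed limits (rad/s): [2.79, 2.79, 3.14, 3.14, 3.14, 3.14].

### API

Orientations are given as a rotation vector (axis times angle).
In Python, from plant import get_state, read_camera, hand_in, recognise, pinpoint gives the robot as it stands.
- The arm moves only by the tool servo_tool, never from a script. Its argument "increments" is a list of rows, each a list of 4 numbers: the shift along the tool's x, y, z in cm, then the turn about the tool's y in degrees. In form: [[x, y, z, roll], ...]. A call has 1 to 10 rows; each row shifts and turns the pose as measured when the row begins, along the tool's axes as they then stand; what a row does not reach is not made up. A row lasts 1/8 s, in which the tool goes at most 62.5 mm and 10.7 degrees, less where a joint would pass 70% of its speed; a pose out of reach is approached as far as the arm can. A call with a gripper value outside its range is refused whole. "grip" is the finger opening in cm, from 0 to 9.4, set as the call begins (left out, the last holds). The fingers move at their own pace and stop on an object; "force" is the grip in N (left out, the last holds). Time passes only in rows, so rows that do not move let the fingers close. It gives the time, the measured TCP pose, the force and the opening at its end, in the units of the state.
- get_state(): the state, without advancing time (a new reading comes with each control period).
- read_camera(name): name is "side" or "top"; returns a dict with "pixels" (400x640x3 uint8, blue, green, red), "depth" (400x640 float32, m along the optical axis (not along the pixel's ray), 0 where there is no reading), "vfov" (degrees; the focal length in pixels is half the picture's height over the tangent of half this angle, whatever the lens; pixels are square), "cx", "cy" (the principal point, pixels), "world_to_cam" (4x4, takes a point from world to camera coordinates). Camera axes: x right, y down, z forward; pixel columns grow to the right and rows downward; lengths in m; the calibration is good to about 2 mm. A picture is of the moment at which its call begins.
- hand_in(): hands the job in, once; it reports no verdict.
Trained networks look in a picture, given as the dict that the camera call returned (one of the last four; its "shot" number tells which), for a name from the list of things; names that differ only in an ending like _2 or _b are one class to them, and where a whole thing is asked for, a point or a joint stands for the part that bears it (a point fixed in the world has none). Each returns a list of dicts, best first, with "confidence" (0 to 1); they miss things now and then, are a little off and sometimes report something else, mostly with a low value. They report only what shows in the picture. A call takes as long as a camera call. They do not tell look-alikes from the thing itself.
- recognise(picture, query): "box" ([left, top, width, height] in pixels, round what is visible of it).
- pinpoint(picture, query): "centre" ([column, row] in pixels: a listed point, or the origin of a listed thing).
The state is a dict: "clock": time; "joint_positions": joint angles; "joint_velocities": joint speeds; "joint_torque": joint torques, N m; "tcp_pos": TCP position; "tool_rot": TCP orientation; "contact_force": force on the tool from outside, world axes, zero at the start; "ft_torque": the same for the moment, N m; "gripper_width": finger opening in m.
Only numpy, scipy, OpenCV 4.12 (cv2) and the standard library are available. Lean on these libraries where they do the work, as an engineer would, in place of code of your own. Each camera call takes 0.05 s, during which the arm holds its last target.

### The job

The loose steel roller of the tube mixer lies on the bench in front of the white V-rest. Push it from the side so that it rolls along the bench, up the ramp and down into the V-groove, then push it endways along the groove until its end is home against the metal stop, and take the hand away. Do it with the fingertips only: do not pick the roller up, and leave the other things on the bench where they are.

Things in the scene. Friction and masses are not known exactly. Their poses are not given: they have to be found in the camera images.
- roller: loose polished, slippery steel cylinder, flat ends with dark caps, 36 mm diameter, 150 mm long, 0.26 to 0.48 kg. Origin on its axis at mid-length; its own y axis runs along the cylinder (x and z turn as it rolls). It starts on the robot's side of the rest, 140 to 190 mm from the groove, within 0.12 rad of parallel to it and 24 to 42 mm short of the stop in y of the rest. Rolls easily, straight across its axis; rolls back down the ramp
- rest: white plastic V-rest fixed to the bench, yaw within 0.3 rad; +x away from the robot, groove along its y from -65 to +55 mm. Origin at bench height under the groove's bottom line. From the lip (x -14 mm, 11.8 mm high) the groove falls at 35 deg to 2 mm at x 0, then rises to 20.2 mm at x +26; flat to x +42. Seated, the roller's axis is at x 0, 24 mm above the bench, and it overhangs the -y end
- ramp_foot (a point): point on the foot line of the rest's ramp, at bench height, at x = -69 mm, y = 0 of the rest; axes as the rest's. The ramp spans y -65 to +55 mm and rises evenly from here towards +x of the rest, to the lip 11.8 mm high at x = -14 mm
- stop_face (a point): point on the face of the metal stop plate at the rest's +y end (x 0, y +75 mm, z 24 mm in the rest's frame), where the roller's axis meets the plate; axes as the rest's. The face looks to -y of the rest; the plate is 10 mm thick, 42 mm high, x -15 to +37 mm. With its end against it the roller's middle is at y = 0 of the rest
- bottle: bystander: white plastic bottle, 58 mm diameter, 135 mm tall, standing; origin at the centre of its underside
- beaker: bystander: open glass beaker, 68 mm diameter, 85 mm tall, standing; origin at the centre of its underside
- rack: bystander: black tube rack with capped tubes, 210 mm along its x, 100 mm along its y, 90 mm tall with the tubes; origin at the centre of its underside
- slide_box: bystander: flat grey plastic box, 180 x 85 x 32 mm; origin at the centre of its underside
- timer: bystander: small white standing timer, 75 mm wide, 62 mm tall; origin at the centre of its underside
- jar: bystander: white screw-lid jar, 68 mm diameter, 75 mm tall, standing; origin at the centre of its underside
Not all that is in view belongs to the job. Several things have the shape of the roller; the one meant has the colours described above.

How it is judged:
By the outcome, as a careful person would: the job done as asked, in the order asked, and still so for the second after the job is handed in, with the robot touching nothing.
It also fails if it takes over 53 s, if anything falls off the work surface, if the arm or the gripper's body presses on something with over 40 N, if the wrist force passes 120 N, or if a joint passes its speed limit or range.

## Working session

There is one attempt and no reset: what is moved stays moved. The work goes in short steps, Python scripts to look and compute and a tool call to move; the robot and the scene stay as the last step left them, time stands still between calls to the robot, and variables do not carry over. Pictures are saved under pics/ and viewed, and the job is handed in when it is done.

Besides the shell and the picture viewer there is one more tool, called after "Emit:" as name([rows], argument=value, ...), one row to a line, values as JSON. servo_tool: Moves the arm, as the interface text tells. Its arguments: {"type":"object","properties":{"increments":{"type":"array","items":{"type":"array","items":{"type":"number"}}},"grip":{"type":"number"},"force":{"type":"number"}},"required":["increments"]}

```bash
ls; mkdir -p pics
cat > h.py <<'E'
import numpy as np, cv2
from plant import get_state, read_camera, hand_in, recognise, pinpoint
def K(p):
    h,w=p["depth"].shape; f=h/2/np.tan(np.radians(p["vfov"])/2); return f,p["cx"],p["cy"]
def ray(p,u,v):
    f,cx,cy=K(p); T=np.linalg.inv(p["world_to_cam"]); return T[:3,:3]@np.array([(u-cx)/f,(v-cy)/f,1]),T[:3,3]
def atz(p,u,v,z):
    d,o=ray(p,u,v); return o+d*(z-o[2])/d[2]
def cloud(p):
    f,cx,cy=K(p); D=p["depth"]; v,u=np.mgrid[:D.shape[0],:D.shape[1]]
    T=np.linalg.inv(p["world_to_cam"]); P=np.stack([(u-cx)/f*D,(v-cy)/f*D,D],-1)
    W=P@T[:3,:3].T+T[:3,3]; W[D==0]=np.nan; return W
def proj(p,X):
    f,cx,cy=K(p); T=p["world_to_cam"]; c=T[:3,:3]@np.array(X)+T[:3,3]; return c[0]/c[2]*f+cx,c[1]/c[2]*f+cy
E
python3 - <<'E'
from h import *
s=get_state(); print(s)
for n in("top","side"):
    p=read_camera(n); cv2.imwrite(f"pics/{n}0.png",p["pixels"]); W=cloud(p); np.save(n+"W.npy",W)
    print(n,K(p),p["world_to_cam"].round(3).tolist())
    for q in("roller","rest","ramp_foot","stop_face","bottle","beaker","rack","slide_box","timer","jar"):
        r=recognise(p,q) if q not in("ramp_foot","stop_face") else []
        print(q,[(np.round(a["box"]).tolist(),round(a["confidence"],2)) for a in r][:4])
        for a in pinpoint(p,q)[:4]:
            z={"roller":.018,"stop_face":.024}.get(q,0)
            print("   ",np.round(a["centre"],1),round(a["confidence"],2),atz(p,*a["centre"],z).round(4))
print(get_state()["clock"])
E
```

```text
pics
{'clock': 0.0, 'joint_positions': array([-1.25449955e+00,  2.07425294e-01,  1.54291391e+00, -2.70726205e-05,
        1.39349279e+00, -1.50521070e-01]), 'joint_velocities': array([ 1.13272453e-03,  6.34590110e-04,  2.20939878e-03,  1.92596756e-03,
       -4.26233120e-05, -6.99209040e-04]), 'joint_torque': array([-1.63229881e-03, -3.70886886e+01, -2.81414026e+01,  6.97628735e-02,
        3.61879519e-02, -1.76509348e-04]), 'tcp_pos': array([ 0.25851673, -0.51278432,  0.22930673]), 'tool_rot': array([-0.46658656,  1.96390262, -1.9594073 ]), 'contact_force': array([0.09008697, 0.45297522, 0.25510932]), 'ft_torque': array([-0.0101649 , -0.00057701, -0.03181363]), 'gripper_width': 0.0938998596524604}
top (np.float64(459.96681808961677), 320.8790155185011, 199.64325053851604) [[-0.029, -1.0, -0.005, 0.004], [-0.99, 0.029, -0.139, 0.472], [0.139, 0.001, -0.99, 1.336], [0.0, 0.0, 0.0, 1.0]]
roller [([251.0, 182.0, 46.0, 41.0], 0.9), ([432.0, 262.0, 11.0, 42.0], 0.84), ([363.0, 229.0, 28.0, 53.0], 0.77), ([327.0, 189.0, 47.0, 17.0], 0.76)]
    [439.6 287.9] 0.94 [ 0.2028 -0.3495  0.018 ]
 
[... 1219 characters left out ...]
6  0.018 ]
rest [([361.0, 172.0, 33.0, 30.0], 0.94)]
    [373.8 192.3] 0.92 [ 0.6621 -0.0922  0.    ]
ramp_foot []
stop_face []
    [362.9 178.5] 0.85 [ 0.6586 -0.0296  0.024 ]
    [345.8 150.7] 0.29 [0.6993 0.1237 0.024 ]
bottle [([338.0, 121.0, 18.0, 31.0], 0.85)]
    [345.  146.5] 0.71 [0.7277 0.1617 0.    ]
beaker [([401.0, 224.0, 20.0, 24.0], 0.85)]
    [408.9 244.6] 0.9 [ 0.6043 -0.3445  0.    ]
rack [([266.0, 94.0, 28.0, 22.0], 0.8)]
    [267.3 118.3] 0.6 [0.5661 0.4912 0.    ]
    [342.1 146.9] 0.59 [0.7167 0.1669 0.    ]
slide_box [([407.0, 262.0, 52.0, 48.0], 0.56)]
    [430.2 289.3] 0.57 [ 0.5387 -0.514   0.    ]
timer []
jar []
    [368.4 279.2] 0.46 [ 0.4007 -0.3648  0.    ]
1.9
```

View images.

Run:
```python
import cv2
a=cv2.imread("pics/top0.png"); cv2.imwrite("pics/top0c.png",cv2.resize(a[90:310,170:490],None,fx=2.5,fy=2.5,interpolation=3))
a=cv2.imread("pics/side0.png"); cv2.imwrite("pics/side0c.png",cv2.resize(a[100:340,240:480],None,fx=2.5,fy=2.5,interpolation=3))
```

```text
(no output)
```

View pics/top0c.png

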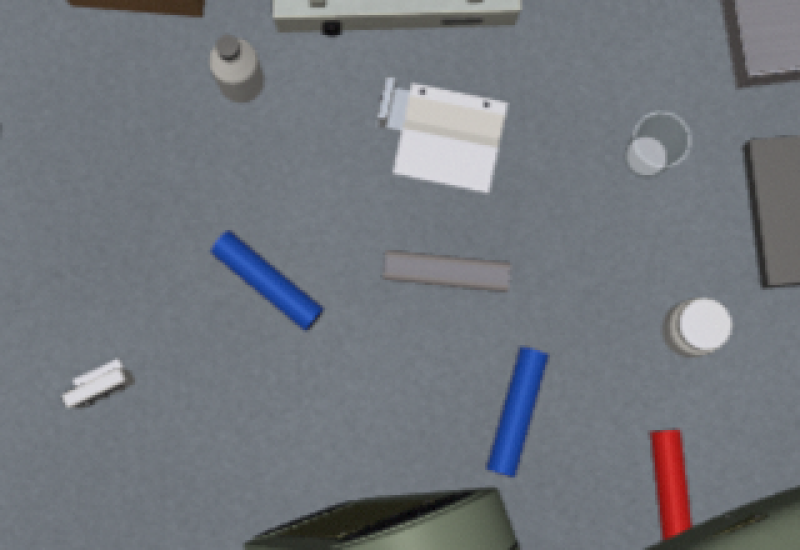

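View pics/side0c.png

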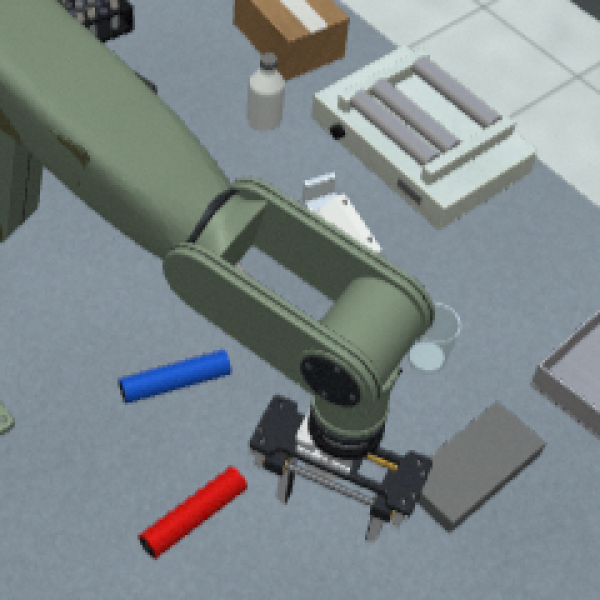

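Run:
```python
from h import *
W=np.load("topW.npy"); a=cv2.imread("pics/top0.png")
z=W[...,2]; print("bench z",np.nanmedian(z[160:180,380:410]), np.nanstd(z[160:180,380:410]))
# roller
sub=np.s_[186:212,318:382]
m=np.zeros(z.shape,bool); m[sub]=z[sub]>0.012
P=W[m]; print(len(P),P.min(0),P.max(0))
(c,s,ang)=cv2.minAreaRect(P[:,:2].astype(np.float32)); print("roller",c,s,ang)
C=P[:,:2].mean(0); u,S,vt=np.linalg.svd(P[:,:2]-C); print(C,vt[0],np.arctan2(vt[0][1],vt[0][0]))
e=(P[:,:2]-C)@vt[0]; print(e.min(),e.max())
# rest
m=np.zeros(z.shape,bool); s=np.s_[118:170,318:378]; m[s]=z[s]>0.003
P=W[m]; m2=P[:,2]<.03
(c,sz,ang)=cv2.minAreaRect(P[m2][:,:2].astype(np.float32)); print("rest",c,sz,ang)
Q=P[P[:,2]>.03]; print("stop",len(Q),Q.min(0),Q.max(0))
# white mask image
g=a[s].min(-1); mm=(g>185); ys,xs=np.nonzero(mm); 
cnt=np.stack([xs+s[1].start,ys+s[0].start],1).astype(np.float32); print("white minrect",cv2.boxPoints(cv2.minAreaRect(cnt)).round(1).tolist())
cv2.imwrite("pics/restz.png",cv2.resize(a[110:215,310:390],None,fx=7,fy=5.7,interpolation=2) if 0 else cv2.resize(a[112:212,310:390],None,fx=6,fy=6,interpolation=0))
for v in range(124,168,3): print(v,(z[v,322:378:5]*1000).round(0))
```

```text
bench z -0.00021717346903438184 0.002932134093801131
605 [ 0.44991604 -0.16591462  0.01383413] [ 0.50175779 -0.01575277  0.04433959]
roller (0.47648000717163086, -0.09055202454328537) (0.1509062945842743, 0.03618064150214195) 82.49645233154297
[ 0.47466674 -0.09033905] [-0.13408608 -0.99096969] -1.7052874841839913
-0.07550354296491273 0.07544295805664747
rest (0.6492766737937927, -0.09744314104318619) (0.18376128375530243, 0.16244709491729736) 88.38320922851562
stop 62 [ 0.66072192 -0.03498664  0.03052852] [ 0.71336125 -0.01538921  0.04705244]
white minrect [[317.8999938964844, 156.6999969482422], [325.20001220703125, 121.0999984741211], [372.1000061035156, 130.6999969482422], [364.70001220703125, 166.39999389648438]]
124 [ 5. 21. -3. 22.  2. -4.  2. -1.  3. -3.  2.  2.]
127 [ 0.  0.  3. 21. nan 20. 18.  2. -5. -4.  4. -3.]
130 [44.  6.  4. 18. 16. 22. 19. 17. 23. 22.  0.  5.]
133 [45.  2.  8. 14. 18. 14. 21. 18. 22. 23. -5. -0.]
136 [45.  3.  3.  4.  6. 12.  9. 17. 12. 16. -3. -1.]
139 [13.  8.  6.  6.  0.  5.  7.  7. 10. 13. -0.  1.]
142 [ 1.  1. 10. 14. 12. 11.  6.  6.  8.  3.  2.  3.]
145 [ 2.  3.  5. 14. 11. 11. 13.  6.  3.  1.  1. -2.]
148 [-3.  1.  4.  8.  6. 15.  5. 11.  7. 14.  7. -0.]
151 [-0.  1.  2.  2.  7. 10.  8.  9.  8.  7. -4. -3.]
154 [ 3.  3.  1. -1.  6.  1. 10.  9.  6.  6. -6. -3.]
157 [nan  0. -3. -1. -1.  4.  4.  2. 11. -2. -1.  3.]
160 [ 1.  6. -4.  3.  7.  7.  2. -2.  3.  1. -4. -3.]
163 [-5. -3.  1. -2. -5. -2.  1. -2. -0.  2.  4. -0.]
166 [-8. -1.  2.  1. -3.  2. -5.  1. -3. -5. -1. -2.]
```

View pics/restz.png

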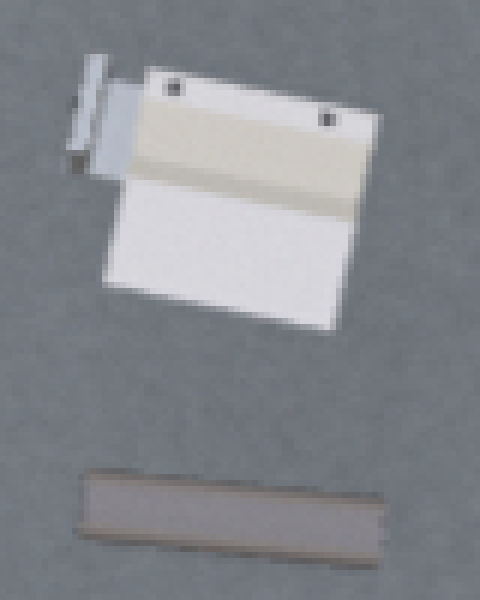

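Run:
```python
from h import *
from scipy.optimize import least_squares
p=read_camera("top"); W=cloud(p); cv2.imwrite("pics/t1.png",p["pixels"])
px=np.array([[103,286],[335,331],[147,65],[382,114]]); px=(px-3)/6+[310,112]
L=np.array([[-.069,.055,0],[-.069,-.065,0],[.042,.055,.0202],[.042,-.065,.0202]])
def T(q,l): c,s=np.cos(q[2]),np.sin(q[2]); return [q[0]+c*l[0]-s*l[1],q[1]+s*l[0]+c*l[1],l[2]]
r=least_squares(lambda q:np.concatenate([np.array(proj(p,T(q,l)))-x for l,x in zip(L,px)]),[.655,-.095,0])
print(r.x,r.fun.round(2)); q=r.x
print("stop",T(q,[0,.075,.024]),proj(p,T(q,[0,.075,.024])),"foot",T(q,[-.069,0,0]))
for l in ([-.015,.075,.042],[.037,.075,.042]): print("stopcorner px crop",(np.array(proj(p,T(q,l)))-[310,112])*6+3)
# roller corners
rp=np.array([[85,470],[384,498],[380,567],[80,536]]); rp=(rp-3)/6+[310,112]
R=[atz(p,*x,.018) for x in rp]; print(np.round(R,4))
c=np.mean(R,0); d=(R[0]+R[3]-R[1]-R[2]); print("roller c",c,"len",np.linalg.norm(d)/2,"yaw of y axis",np.arctan2(-d[0],d[1]))
c1,s1=np.cos(q[2]),np.sin(q[2]); dd=c[:2]-q[:2]; print("in rest", c1*dd[0]+s1*dd[1], -s1*dd[0]+c1*dd[1])
for l,x in [((.303,-.158,.036),0)]: pass
```

```text
[ 0.6573022  -0.10154949 -0.23502554] [ 0.32 -0.35 -0.19 -0.08  0.36  0.46 -0.49 -0.02]
stop [np.float64(0.6747672863900095), np.float64(-0.028611364275338017), 0.024] (np.float64(325.2276688865109), np.float64(134.13206120774925)) foot [np.float64(0.5901991204639415), np.float64(-0.08548161407170375), 0]
stopcorner px crop [ 88.4377976  154.10925666]
stopcorner px crop [109.43563142  56.20101299]
[[ 0.5034 -0.0188  0.018 ]
 [ 0.4847 -0.1685  0.018 ]
 [ 0.4499 -0.1649  0.018 ]
 [ 0.47   -0.0153  0.018 ]]
roller c [ 0.47700756 -0.09186683  0.018     ] len 0.15089390318036855 yaw of y axis -0.1286465624072678
in rest -0.17759283162935754 -0.032568352000231435
```

```bash
cat >> h.py <<'E'
from scipy.spatial.transform import Rotation as Ro
RQ=np.array([0.6573,-0.1015,-0.235])
def w2r(p):
    c,s=np.cos(RQ[2]),np.sin(RQ[2]); d=np.array(p[:2])-RQ[:2]; return np.array([c*d[0]+s*d[1],-s*d[0]+c*d[1]])
def r2w(x,y,z):
    c,s=np.cos(RQ[2]),np.sin(RQ[2]); return np.array([RQ[0]+c*x-s*y,RQ[1]+s*x+c*y,z])
def plan(target):
    s=get_state(); M=Ro.from_rotvec(s["tool_rot"]).as_matrix()
    c,sn=np.cos(RQ[2]),np.sin(RQ[2])
    zd=np.array([-sn,c,0])
    if M[:,2]@zd<0: zd=-zd
    # roll about tool y (down) to bring z onto zd
    zc=M[:,2]; yt=M[:,1]; roll=np.degrees(np.arctan2(np.dot(np.cross(zc,zd),yt),np.dot(zc,zd)))
    d=M.T@(np.array(target)-s["tcp_pos"])*100
    print("clock",s["clock"],"tcp",s["tcp_pos"].round(4),"rest xy",w2r(s["tcp_pos"]).round(4),"F",s["contact_force"].round(1))
    print("M cols x,y,z",M.T.round(3).tolist()); print("shift tool cm",d.round(2),"roll deg",roll.round(2))
E
python3 - <<'E'
from h import *
plan(r2w(-.240,-.033,.2))
E
```

```text
clock 1.95 tcp [ 0.2587 -0.5135  0.2304] rest xy [-0.2917 -0.4935] F [-0.7  0.4 -0.5]
M cols x,y,z [[-0.893, -0.45, 0.0], [-0.0, 0.0, -1.0], [0.45, -0.893, -0.0]]
shift tool cm [-33.67   3.04 -31.83] roll deg 40.21
```

Emit:
servo_tool([
  [-3,0,-3,10],
  [-3,0,-3,10],
  [-3,0,-3,10],
  [-3,0,-3,10],
], grip=9.4)

```text
clock: 2.45
tcp_pos: [0.3515, -0.3741, 0.2304]
tool_rot: [-0.273, -2.082, 2.084]
contact_force: [-0.0, 0.3, 0.0]
gripper_width: 0.094
```

Run:
```python
from h import *
plan(r2w(-.240,-.033,.2))
```

```text
clock 2.45 tcp [ 0.3515 -0.3741  0.2304] rest xy [-0.2339 -0.3363] F [-0.   0.3  0. ]
M cols x,y,z [[-0.966, 0.258, -0.001], [0.0, -0.001, -1.0], [-0.258, -0.966, 0.001]]
shift tool cm [  1.38   3.01 -30.3 ] roll deg -1.46
```

Emit:
servo_tool([
  [0.2,0.4,-4,-1],
  [0.2,0.4,-4,-0.5],
  [0.2,0.4,-4,0],
  [0.2,0.4,-4,0],
  [0.2,0.4,-4,0],
  [0.2,0.4,-4,0],
  [0.2,0.4,-4,0],
  [0,0,-2.2,0],
  [0,0,0,0],
])

```text
clock: 3.58
tcp_pos: [0.4126, -0.0666, 0.2027]
tool_rot: [-0.25, -2.099, 2.106]
contact_force: [0.1, -0.3, -0.1]
gripper_width: 0.0942
```

Run:
```python
from h import *
plan(r2w(-.240,-.033,.040))
```

```text
clock 3.575 tcp [ 0.4126 -0.0666  0.2027] rest xy [-0.2461 -0.023 ] F [ 0.1 -0.3 -0.1]
M cols x,y,z [[-0.974, 0.228, -0.007], [0.006, -0.004, -1.0], [-0.228, -0.974, 0.003]]
shift tool cm [-0.5  16.28  0.96] roll deg 0.29
```

Emit:
servo_tool([
  [-0.1,3,0.3,0],
  [-0.1,3,0.3,0],
  [-0.1,3,0.3,0],
  [0,3,0,0],
  [0,2.5,0,0],
  [0,1.2,0,0],
  [0,0.4,0,0],
])

```text
clock: 4.45
tcp_pos: [0.4178, -0.0848, 0.0404]
tool_rot: [-0.263, -2.094, 2.113]
contact_force: [0.1, 0.4, -0.5]
gripper_width: 0.0939
```

Run:
```python
from h import *
plan(r2w(-.215,-.033,.040))
p=read_camera("top"); cv2.imwrite("pics/t2.png",cv2.resize(p["pixels"][110:260,290:430],None,fx=4,fy=4,interpolation=2))
p=read_camera("side"); cv2.imwrite("pics/s2.png",cv2.resize(p["pixels"][140:290,280:430],None,fx=4,fy=4,interpolation=2))
```

```text
clock 4.45 tcp [ 0.4178 -0.0848  0.0404] rest xy [-0.2368 -0.0395] F [ 0.1  0.4 -0.5]
M cols x,y,z [[-0.973, 0.232, -0.016], [0.013, -0.011, -1.0], [-0.232, -0.973, 0.007]]
shift tool cm [-2.18  0.07 -0.65] roll deg 0.05
```

View pics/t2.png

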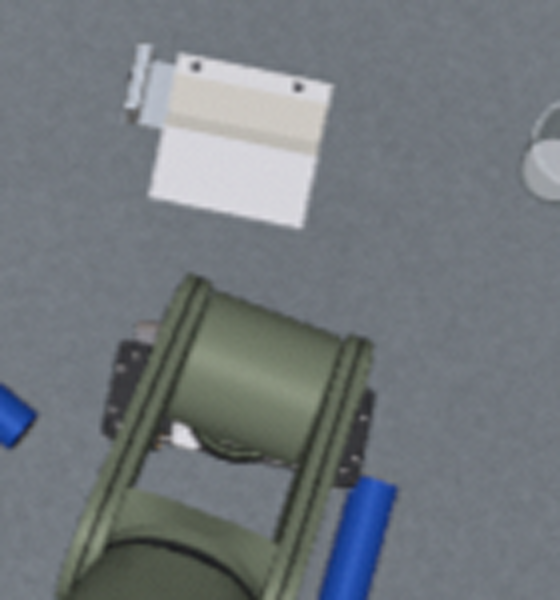

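View pics/s2.png

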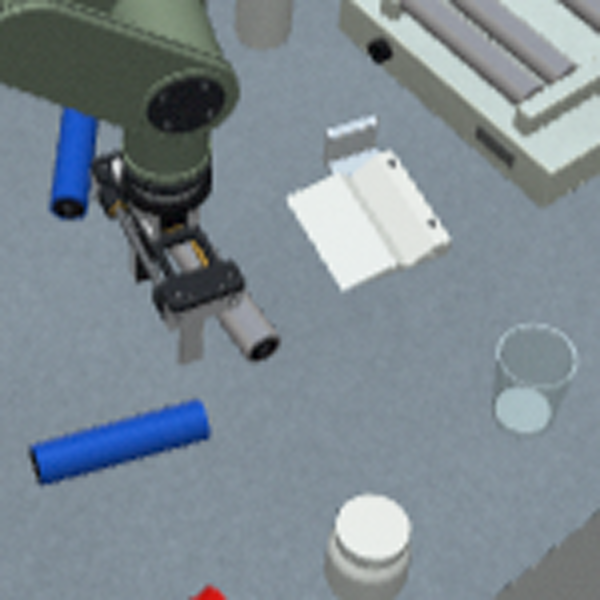

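Emit:
servo_tool([
  [-0.6,0,-0.1,0],
  [-0.6,0,-0.1,0],
  [-0.6,0,-0.1,0],
  [-0.6,0,-0.1,0],
  [-0.6,0,0,0],
  [-0.6,0,0,0],
  [-0.6,0,0,0],
  [-0.6,0,0,0],
  [-0.6,0,0,0],
  [-0.6,0,0,0],
])

```text
clock: 5.8
tcp_pos: [0.4835, -0.0959, 0.0446]
tool_rot: [-0.268, -2.095, 2.118]
contact_force: [-0.5, -1.2, 0.5]
gripper_width: 0.0941
```

Run:
```python
from h import *
plan(r2w(-.040,-.033,.040))
p=read_camera("side"); cv2.imwrite("pics/s3.png",cv2.resize(p["pixels"][140:290,280:430],None,fx=4,fy=4,interpolation=2))
```

```text
clock 5.8 tcp [ 0.4835 -0.0959  0.0446] rest xy [-0.1703 -0.035 ] F [-0.5 -1.2  0.5]
M cols x,y,z [[-0.973, 0.231, -0.021], [0.019, -0.013, -1.0], [-0.231, -0.973, 0.008]]
shift tool cm [-13.02   0.73  -0.18] roll deg 0.13
```

View pics/s3.png

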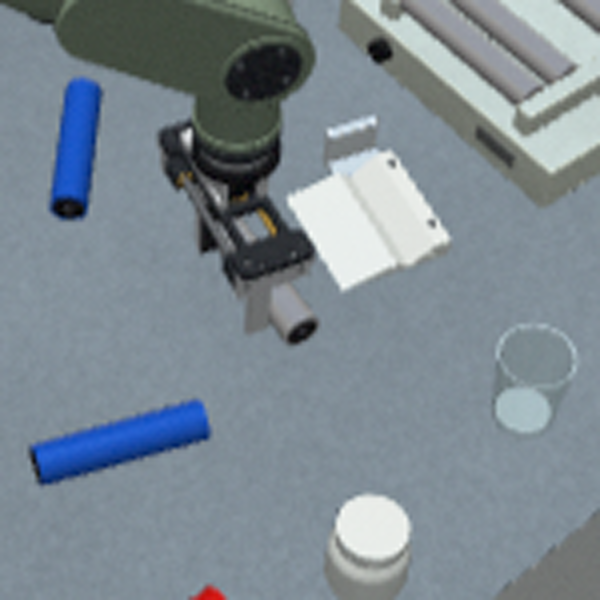

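Emit:
servo_tool([
  [-0.5,0.2,0,0],
  [-0.5,0.2,0,0],
  [-0.5,0.2,0,0],
  [-0.6,0,0,0],
  [-0.6,0,0,0],
  [-0.6,0,0,0],
  [-0.6,0,0,0],
  [-0.6,0,0,0],
])

```text
clock: 6.85
tcp_pos: [0.5311, -0.1074, 0.0393]
tool_rot: [-0.269, -2.095, 2.119]
contact_force: [-0.6, -0.2, 0.2]
gripper_width: 0.0937
```

Run:
```python
from h import *
plan(r2w(-.040,-.033,.040))
p=read_camera("side"); cv2.imwrite("pics/s4.png",cv2.resize(p["pixels"][140:290,280:430],None,fx=4,fy=4,interpolation=2))
```

```text
clock 6.85 tcp [ 0.5311 -0.1074  0.0393] rest xy [-0.1213 -0.0351] F [-0.6 -0.2  0.2]
M cols x,y,z [[-0.973, 0.231, -0.022], [0.02, -0.013, -1.0], [-0.231, -0.973, 0.008]]
shift tool cm [-8.13  0.11 -0.19] roll deg 0.12
```

View pics/s4.png

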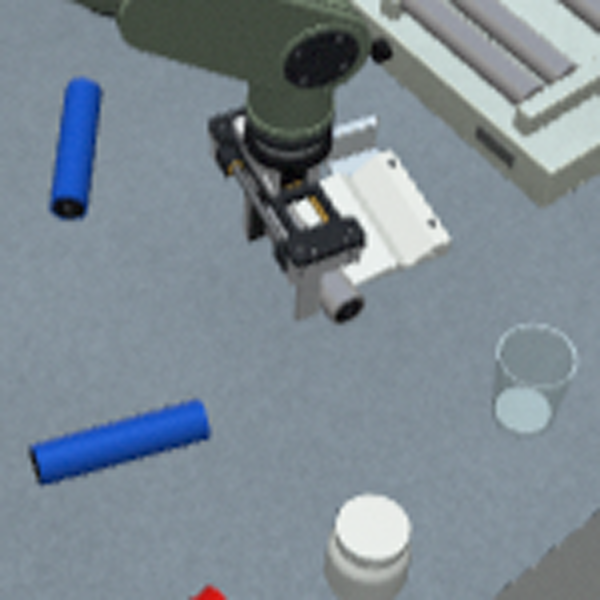

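Emit:
servo_tool([
  [-0.6,0,0,0],
  [-0.6,0,0,0],
  [-0.6,0,0,0],
  [-0.6,0,0,0],
  [-0.6,0,0,0],
  [-0.6,0,0,0],
  [-0.6,0,0,0],
  [-0.6,0,0,0],
  [-0.6,0,0,0],
  [-0.6,0,0,0],
])

```text
clock: 8.15
tcp_pos: [0.5891, -0.1206, 0.0389]
tool_rot: [-0.256, -2.093, 2.112]
contact_force: [-4.6, 1.8, 2.7]
gripper_width: 0.0939
```

Run:
```python
from h import *
plan(r2w(-.040,-.033,.040))
p=read_camera("side"); cv2.imwrite("pics/s5.png",cv2.resize(p["pixels"][140:290,280:430],None,fx=4,fy=4,interpolation=2))
```

```text
clock 8.15 tcp [ 0.5891 -0.1206  0.0389] rest xy [-0.0619 -0.0345] F [-4.6  1.8  2.7]
M cols x,y,z [[-0.973, 0.23, -0.011], [0.009, -0.01, -1.0], [-0.23, -0.973, 0.008]]
shift tool cm [-2.19 -0.09 -0.14] roll deg 0.15
```

View pics/s5.png

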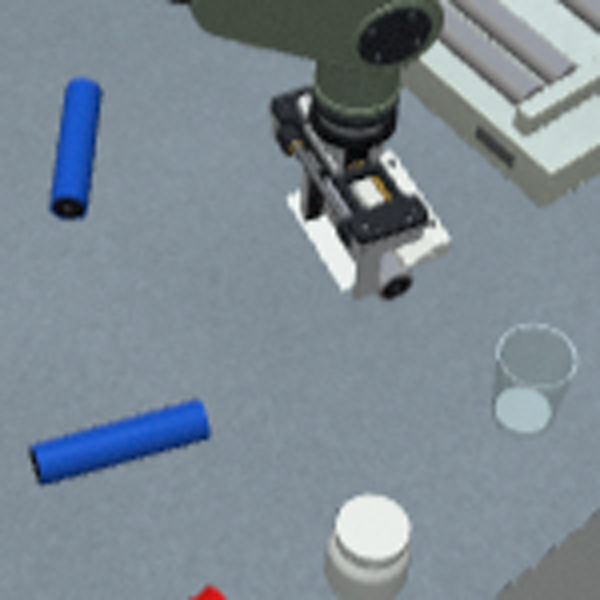

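Emit:
servo_tool([
  [-0.5,0,0,0],
  [-0.5,0,0,0],
  [-0.5,0,0,0],
  [-0.5,0,0,0],
])

```text
clock: 8.7
tcp_pos: [0.612, -0.1262, 0.0397]
tool_rot: [-0.262, -2.094, 2.115]
contact_force: [1.1, -1.1, 0.5]
gripper_width: 0.0941
```

Run:
```python
from h import *
plan(r2w(-.035,-.033,.040))
p=read_camera("side"); cv2.imwrite("pics/s6.png",cv2.resize(p["pixels"][140:240,330:430],None,fx=6,fy=6,interpolation=2))
```

```text
clock 8.7 tcp [ 0.612  -0.1262  0.0397] rest xy [-0.0383 -0.0346] F [ 1.1 -1.1  0.5]
M cols x,y,z [[-0.973, 0.23, -0.016], [0.014, -0.011, -1.0], [-0.23, -0.973, 0.008]]
shift tool cm [-0.33 -0.03 -0.16] roll deg 0.15
```

View pics/s6.png

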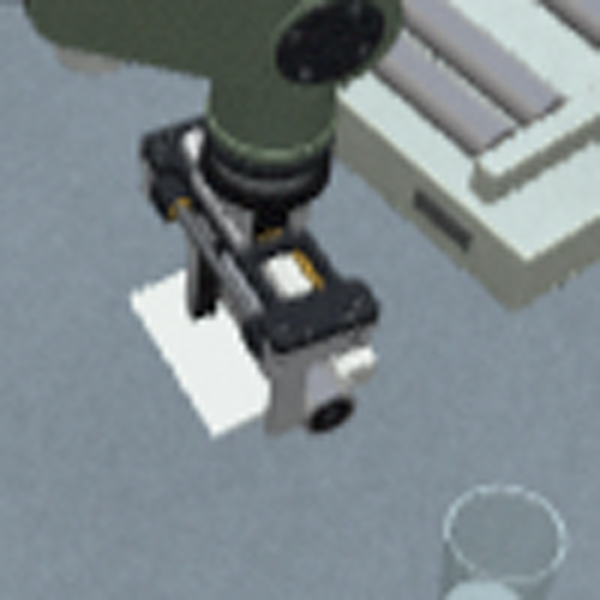

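Emit:
servo_tool([
  [0,0,0,0],
  [0,0,0,0],
])

```text
clock: 9.0
tcp_pos: [0.615, -0.1273, 0.0406]
tool_rot: [-0.269, -2.096, 2.118]
contact_force: [-0.4, 0.5, -0.2]
gripper_width: 0.0939
```

Run:
```python
from h import *
plan(r2w(-.035,-.033,.040))
p=read_camera("side"); cv2.imwrite("pics/s7.png",cv2.resize(p["pixels"][140:240,330:430],None,fx=6,fy=6,interpolation=2))
for x in(-.04,-.014,0):
  print(x,(np.array(proj(p,r2w(x,-.110,.024)))-[330,140])*6)
```

```text
clock 9.0 tcp [ 0.615  -0.1273  0.0406] rest xy [-0.0351 -0.0349] F [-0.4  0.5 -0.2]
M cols x,y,z [[-0.973, 0.231, -0.022], [0.02, -0.013, -1.0], [-0.231, -0.973, 0.008]]
shift tool cm [-0.01  0.06 -0.19] roll deg 0.12
-0.04 [296.9703844  451.68294341]
-0.014 [335.28339171 438.19005186]
0 [355.79650693 430.96584112]
```

View pics/s7.png

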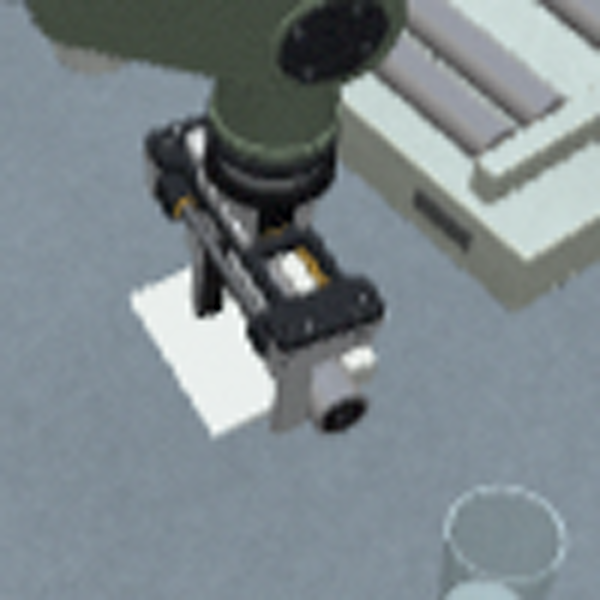

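Emit:
servo_tool([
  [0.3,0,0,0],
  [0.5,0,0,0],
  [0.5,0,0,0],
  [0.5,0,0,0],
])

```text
clock: 9.55
tcp_pos: [0.5962, -0.1228, 0.0402]
tool_rot: [-0.269, -2.096, 2.118]
contact_force: [-0.3, -0.2, 0.4]
gripper_width: 0.0941
```

Run:
```python
from h import *
plan(r2w(-.035,-.033,.040))
p=read_camera("side"); cv2.imwrite("pics/s8.png",cv2.resize(p["pixels"][140:240,330:430],None,fx=6,fy=6,interpolation=2))
```

```text
clock 9.55 tcp [ 0.5962 -0.1228  0.0402] rest xy [-0.0545 -0.0349] F [-0.3 -0.2  0.4]
M cols x,y,z [[-0.973, 0.231, -0.022], [0.02, -0.013, -1.0], [-0.231, -0.973, 0.008]]
shift tool cm [-1.95  0.06 -0.19] roll deg 0.12
```

View pics/s8.png

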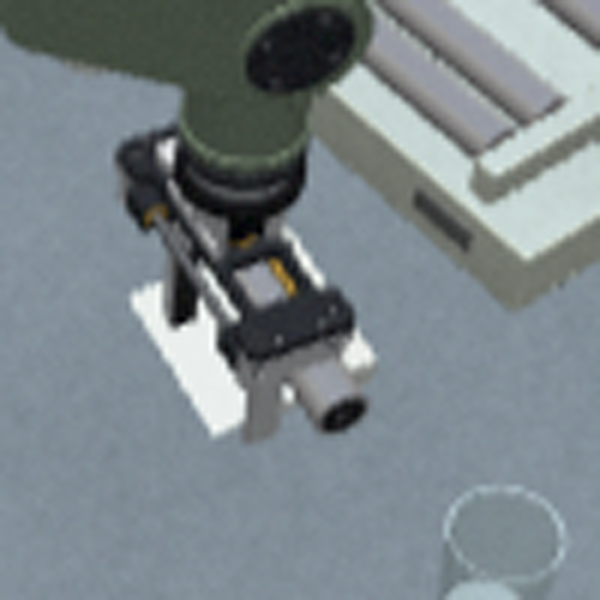

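Emit:
servo_tool([
  [0,-3,0,0],
  [0,-3,0,0],
  [0,-2,2,0],
  [-0.5,-1,4,0],
  [-1.5,0,4,0],
  [-1.5,0,3,0],
  [-1.5,0,1,0],
  [0,0,0,0],
], grip=0, force=20)

```text
clock: 10.6
tcp_pos: [0.6087, -0.2724, 0.1351]
tool_rot: [-0.266, -2.095, 2.119]
contact_force: [-0.7, 0.0, 0.3]
gripper_width: 0.0176
```

Run:
```python
from h import *
plan(r2w(0,-.160,.040))
print(get_state()["gripper_width"])
p=read_camera("side"); cv2.imwrite("pics/s9.png",cv2.resize(p["pixels"][140:240,330:430],None,fx=6,fy=6,interpolation=2))
p=read_camera("top"); cv2.imwrite("pics/t9.png",cv2.resize(p["pixels"][112:212,310:410],None,fx=6,fy=6,interpolation=2))
print((np.array(proj(p,r2w(0,-.108,.024)))-[310,112])*6,(np.array(proj(p,r2w(0,.042,.024)))-[310,112])*6)
```

```text
clock 10.6 tcp [ 0.6087 -0.2724  0.1351] rest xy [-0.0075 -0.1776] F [-0.7  0.   0.3]
M cols x,y,z [[-0.973, 0.229, -0.021], [0.018, -0.013, -1.0], [-0.23, -0.973, 0.009]]
shift tool cm [-0.56  9.51 -1.84] roll deg 0.2
0.01764275350660445
[444.31449759 203.99872495] [154.70449892 145.5955846 ]
```

View pics/s9.png

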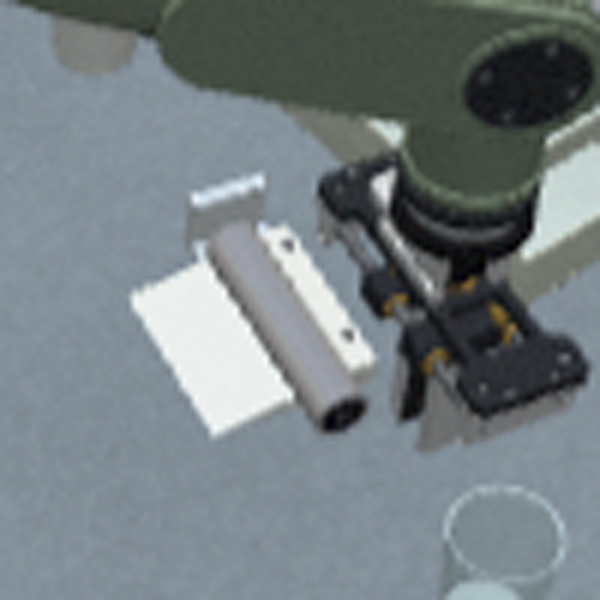

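View pics/t9.png

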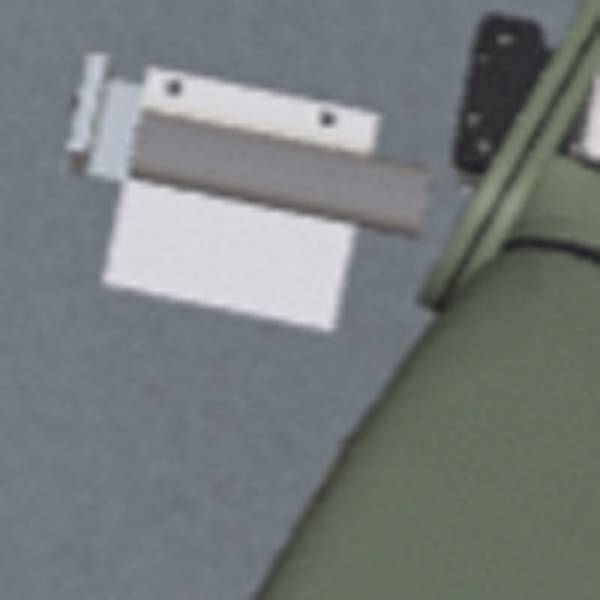

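Emit:
servo_tool([
  [-0.3,0,-2.5,0],
  [-0.3,0,-1.8,0],
  [0,1,0,0],
  [0,3,0,0],
  [0,2.5,0,0],
  [0,1.5,0,0],
])

```text
clock: 11.45
tcp_pos: [0.624, -0.2277, 0.0522]
tool_rot: [-0.258, -2.097, 2.122]
contact_force: [-0.4, -0.0, 0.6]
gripper_width: 0.0002
```

Run:
```python
from h import *
plan(r2w(0,-.135,.040))
print(get_state()["gripper_width"])
p=read_camera("side"); cv2.imwrite("pics/s10.png",cv2.resize(p["pixels"][140:240,330:430],None,fx=6,fy=6,interpolation=2))
```

```text
clock 11.45 tcp [ 0.624  -0.2277  0.0522] rest xy [-0.0029 -0.1305] F [-0.4 -0.   0.6]
M cols x,y,z [[-0.974, 0.224, -0.019], [0.016, -0.014, -1.0], [-0.224, -0.975, 0.01]]
shift tool cm [-0.27  1.23  0.44] roll deg 0.53
0.0002461874037529504
```

View pics/s10.png

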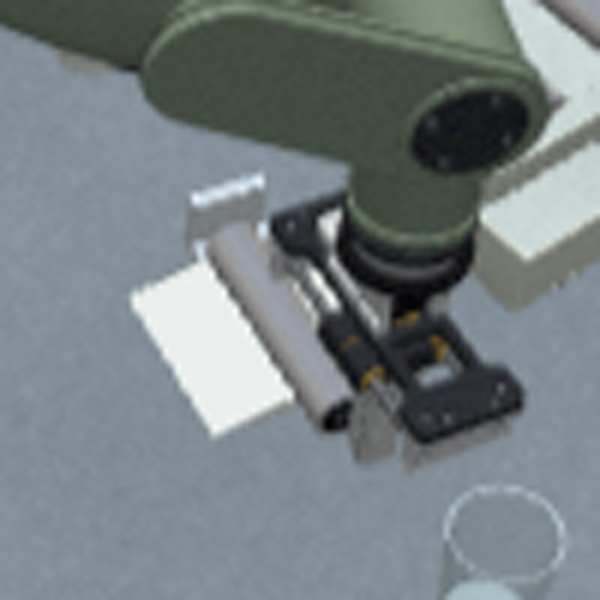

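Emit:
servo_tool([
  [-0.2,0.7,0,0.5],
  [-0.1,0.5,0,0],
  [0,0,-0.4,0],
  [0,0,-0.4,0],
  [0,0,-0.4,0],
  [0,0,-0.4,0],
])

```text
clock: 12.25
tcp_pos: [0.6318, -0.2128, 0.0399]
tool_rot: [-0.27, -2.091, 2.118]
contact_force: [1.0, 0.4, -0.3]
gripper_width: 0.0004
```

Run:
```python
from h import *
plan(r2w(0,-.0875,.040))
p=read_camera("side"); cv2.imwrite("pics/s11.png",cv2.resize(p["pixels"][140:240,330:430],None,fx=6,fy=6,interpolation=2))
p=read_camera("top"); cv2.imwrite("pics/t11.png",cv2.resize(p["pixels"][112:212,310:410],None,fx=6,fy=6,interpolation=2))
```

```text
clock 12.25 tcp [ 0.6318 -0.2128  0.0399] rest xy [ 0.0011 -0.1142] F [ 1.   0.4 -0.3]
M cols x,y,z [[-0.972, 0.234, -0.021], [0.018, -0.015, -1.0], [-0.234, -0.972, 0.01]]
shift tool cm [ 0.11 -0.04 -2.67] roll deg -0.04
```

View pics/s11.png

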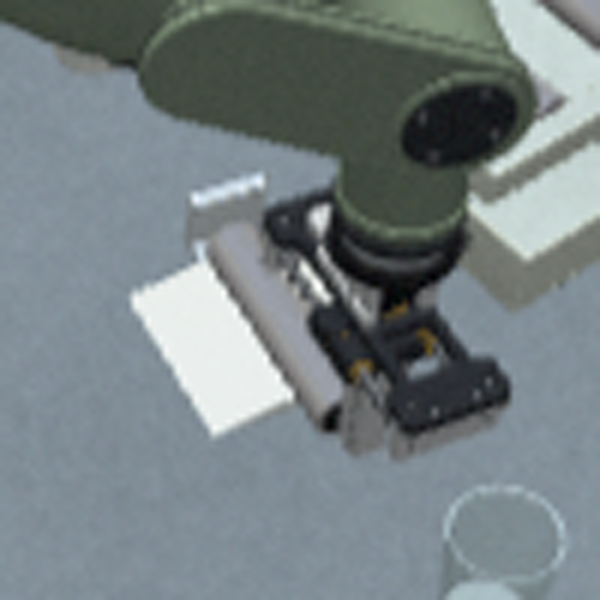

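View pics/t11.png

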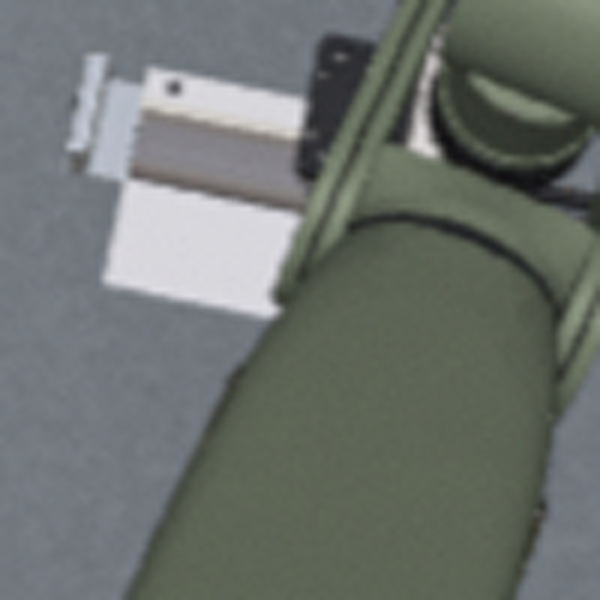

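Emit:
servo_tool([
  [0,0,-0.3,0],
  [0,0,-0.3,0],
  [0,0,-0.3,0],
  [0,0,-0.3,0],
  [0,0,-0.3,0],
  [0,0,-0.3,0],
])

```text
clock: 13.1
tcp_pos: [0.6357, -0.1966, 0.0399]
tool_rot: [-0.269, -2.087, 2.121]
contact_force: [-0.7, -3.1, 0.9]
gripper_width: 0.0004
```

Run:
```python
from h import *
plan(r2w(0,-.0875,.040))
p=read_camera("side"); cv2.imwrite("pics/s12.png",cv2.resize(p["pixels"][140:240,330:430],None,fx=6,fy=6,interpolation=2))
p=read_camera("top"); cv2.imwrite("pics/t12.png",cv2.resize(p["pixels"][112:162,310:370],None,fx=10,fy=10,interpolation=2))
```

```text
clock 13.1 tcp [ 0.6357 -0.1966  0.0399] rest xy [ 0.0011 -0.0975] F [-0.7 -3.1  0.9]
M cols x,y,z [[-0.972, 0.234, -0.021], [0.017, -0.018, -1.0], [-0.234, -0.972, 0.014]]
shift tool cm [ 0.11 -0.03 -1.  ] roll deg -0.05
```

View pics/s12.png

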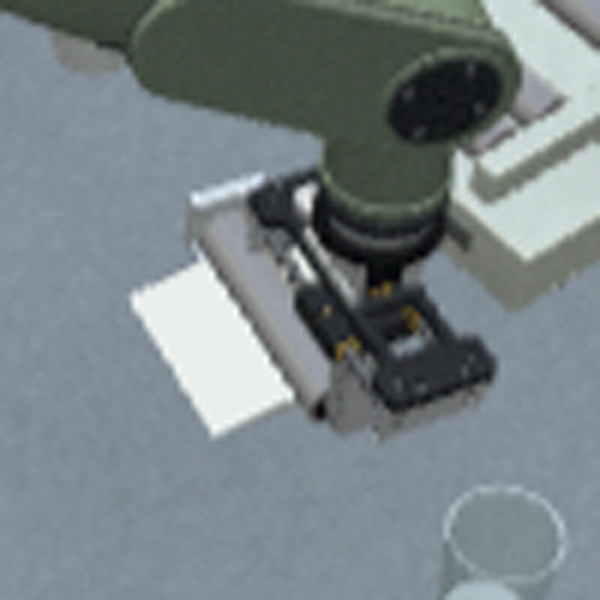

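View pics/t12.png

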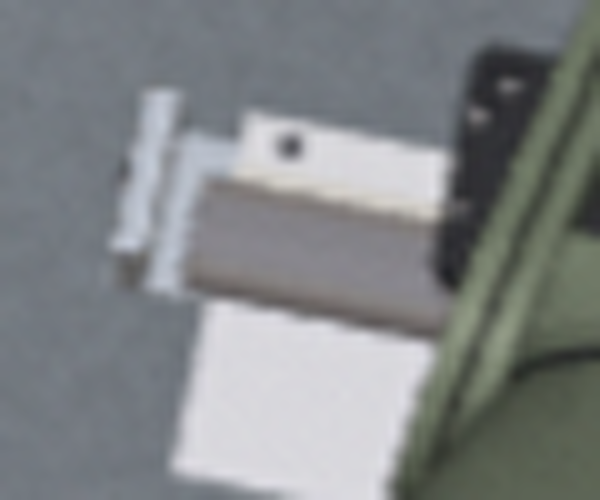

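Emit:
servo_tool([
  [0.03,0,-0.3,0],
  [0.03,0,-0.3,0],
  [0,0,-0.25,0],
])

```text
clock: 13.58
tcp_pos: [0.6378, -0.1876, 0.0399]
tool_rot: [-0.271, -2.088, 2.122]
contact_force: [-0.2, -2.6, 0.6]
gripper_width: 0.0003
```

Emit:
servo_tool([
  [0,0,-0.2,0],
])

```text
clock: 13.7
tcp_pos: [0.6383, -0.1854, 0.0399]
tool_rot: [-0.271, -2.088, 2.122]
contact_force: [-0.3, -3.4, -0.6]
gripper_width: 0.0001
```

Emit:
servo_tool([
  [0,0,-0.2,0],
])

```text
clock: 13.82
tcp_pos: [0.6384, -0.185, 0.0399]
tool_rot: [-0.269, -2.085, 2.126]
contact_force: [-3.0, -9.3, -0.2]
gripper_width: 0.0009
```

Run:
```python
from h import *
plan(r2w(0,-.0875,.040))
p=read_camera("side"); cv2.imwrite("pics/s13.png",cv2.resize(p["pixels"][140:240,330:430],None,fx=6,fy=6,interpolation=2))
p=read_camera("top"); cv2.imwrite("pics/t13.png",cv2.resize(p["pixels"][112:162,310:370],None,fx=10,fy=10,interpolation=2))
```

```text
clock 13.825 tcp [ 0.6384 -0.185   0.0399] rest xy [ 0.001  -0.0856] F [-3.  -9.3 -0.2]
M cols x,y,z [[-0.972, 0.233, -0.022], [0.017, -0.021, -1.0], [-0.233, -0.972, 0.017]]
shift tool cm [ 0.1  -0.01  0.19] roll deg 0.02
```

View pics/t13.png

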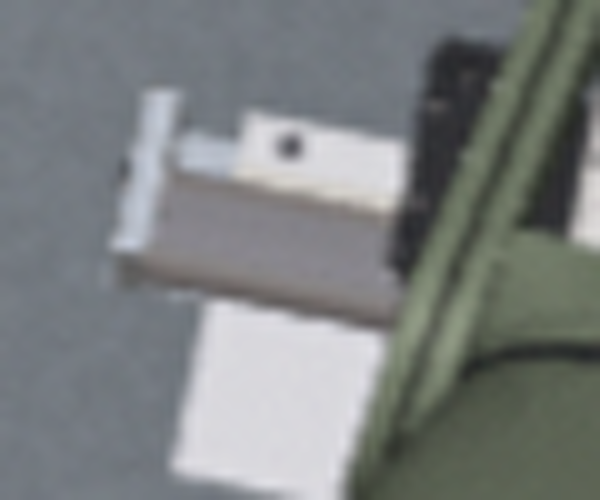

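Emit:
servo_tool([
  [0,0,-0.15,0],
])

```text
clock: 14.05
tcp_pos: [0.6383, -0.1851, 0.04]
tool_rot: [-0.269, -2.082, 2.128]
contact_force: [-2.7, -6.4, 0.4]
gripper_width: 0.0005
```

Emit:
servo_tool([
  [0,0,0.3,0],
  [0,0,0.8,0],
  [0,0,1.2,0],
  [0,-1.5,1,0],
  [0,-3,0,0],
  [0,-3,0,0],
  [0,-3,2,0],
  [0,-3,4,0],
  [0,0,4,0],
  [0,0,2,0],
])

```text
clock: 15.3
tcp_pos: [0.5998, -0.3358, 0.1888]
tool_rot: [-0.274, -2.088, 2.128]
contact_force: [0.1, -0.2, -0.5]
gripper_width: 0.0006
```

Run:
```python
from h import *
plan(r2w(0,-.0875,.040))
p=read_camera("side"); cv2.imwrite("pics/s14.png",cv2.resize(p["pixels"][100:300,280:480],None,fx=3,fy=3,interpolation=2)); cv2.imwrite("pics/s14z.png",cv2.resize(p["pixels"][160:220,350:410],None,fx=9,fy=9,interpolation=2))
p=read_camera("top"); cv2.imwrite("pics/t14.png",cv2.resize(p["pixels"][112:172,310:390],None,fx=9,fy=9,interpolation=2))
W=cloud(p); s=np.s_[125:155,318:372]; Z=W[s]; m=(Z[...,2]>.034); P=Z[m]; R=np.array([w2r(q) for q in P]); print(len(P),np.percentile(R,[2,50,98],axis=0))
```

```text
clock 15.3 tcp [ 0.5998 -0.3358  0.1888] rest xy [-0.0014 -0.2412] F [ 0.1 -0.2 -0.5]
M cols x,y,z [[-0.972, 0.232, -0.027], [0.022, -0.022, -1.0], [-0.232, -0.973, 0.016]]
shift tool cm [  0.24  14.63 -15.61] roll deg 0.05
471 [[-0.01587572 -0.06471648]
 [-0.00158887  0.01274289]
 [ 0.01531792  0.08363968]]
```

View pics/t14.png

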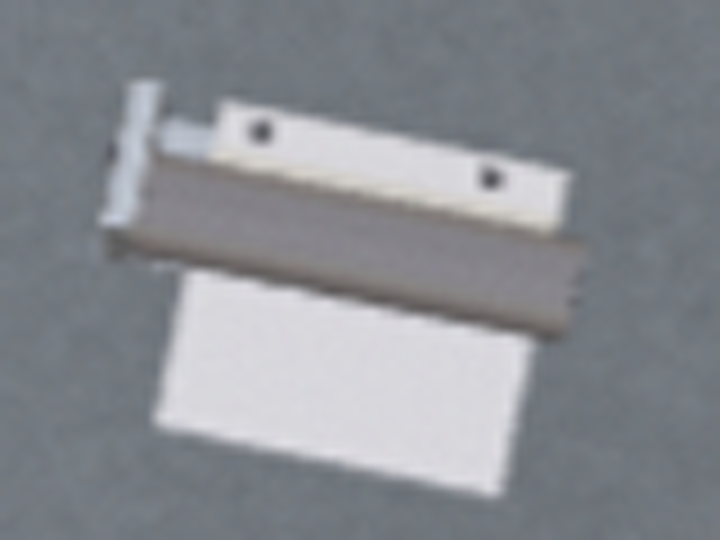

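View pics/s14.png

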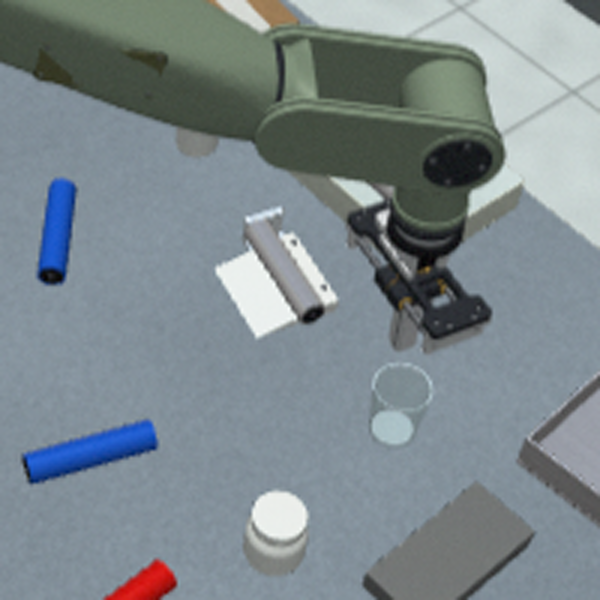

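View pics/s14z.png

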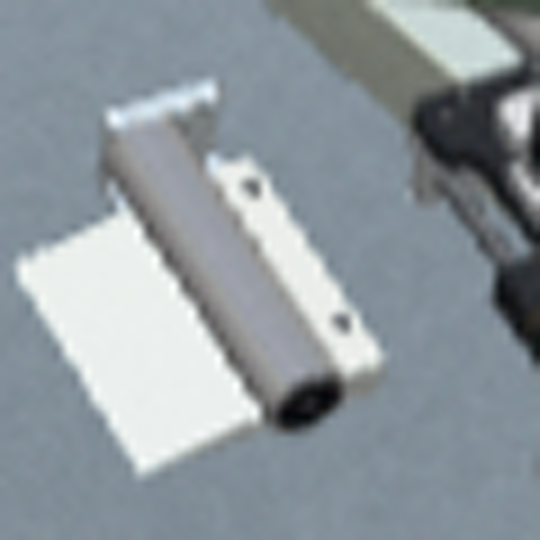

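```bash
python3 -c "
from plant import *
print(hand_in(), get_state()['contact_force'])"
```

```text
the job is handed in; nothing more can be done
the job is handed in; nothing more can be done
```

The roller is lying in the V-groove with its end against the metal stop, the hand is clear, and the job is handed in. It took about 15.3 s of the 53 s allowed.

**Rolling:** I pushed the grey steel roller with the open fingertips held parallel to the groove. It rolled across the bench, up the ramp and over the lip, and dropped into the groove. The push force fell from about 5 N to zero at that point. The roller stayed put when I backed the fingers off.

**Pushing home:** With the fingers closed, I pushed its free end along the groove at about 3 N. At the stop the force rose to about 9–10 N and the tool stopped advancing. A second small push moved it no further. I then drew the hand back and up.

**Last checks:**
- **Roller:** both cameras show it seated, with no visible gap at the stop.
- **Tool:** it reads essentially no contact force.
- **Other things:** those in view in the last side picture (jar, beaker, slide box and the look-alike rollers) show no sign of having moved. I did not re-check the rack and timer, and the bottle was partly hidden by the arm; the arm did not go near any of these.
- **Disagreement:** the pushing finger stopped about 2 mm further along the groove than my measured pose of the rest predicted. That is within the camera calibration, so I relied on the force rise and the pictures instead.

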